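# Drag the parts tray onto the bench mat

## Robot

A 7-joint arm with a two-finger parallel gripper is mounted at the origin on the work surface. World frame = base frame: x ahead of the robot, y to its left, z up, the work surface at z = 0. Lengths are in m, angles in rad, forces in N, time in s.
With the tool pointing down it reaches from about 0.4 to 0.85 m from the base axis. Payload 4.4 kg.
Tool frame: the origin (TCP) lies midway between the tips of the shut fingers; the grasp point (between the pads) lies 19 mm behind it; z points along the fingers, y is the line along which they close (so a half turn about z gives the same grasp; the last joint's range is limited). The gripper opens to 94 mm and grips with 3 to 60 N. Pads are 16 mm wide; open, the fingers measure 119 mm over their backs; the gripper's body (75 mm by 177 mm) begins 78 mm behind the grasp point.
Start: joints at [1.098, 0.628, 0.038, 1.517, -0.027, 0.996, -0.02], TCP at [0.257, -0.597, 0.205] pointing down, gripper open.
Joint ranges: [-3.06, 3.06], [-0.37, 2.12], [-1.25, 1.32], [0.18, 2.47], [-1.1, 4.24], [0.23, 1.98], [-2.94, 2.94]. Speed limits (rad/s): [2.57, 2.57, 3.14, 3.14, 3.14, 3.14, 3.14].

## Interface

Orientations are given as a unit quaternion [x, y, z, w].
In Python, from rig import arm gives the robot as it stands. Calls block until the motion is done:
- arm.move_ptp(position, orientation): joint-space move of the TCP to a pose.
- arm.line_to(position, rot=None, max_speed=0.15): straight line of the TCP; rot=None keeps the orientation; max_speed is the mean speed in m/s.
- arm.movej(angles): joint-space move.
- arm.gripper_to(opening): finger opening in m; the grip force is fixed at half the most; returns when the fingers have stopped.
- arm.hold(seconds).
- arm.inverse_kinematics(position, orientation): joint angles nearest the present ones, or None.
- arm.capture(name): name is "scene" or "top"; returns a dict with "frame" (480x640x3 uint8, red, green, blue), "K" (3x3 intrinsics, pixels), "k1" (the pictures are not rectified: a ray, as slopes to the right and down, at radius r is drawn at 1 + k1 r^2 times it, then the intrinsics apply), "extrinsics" (4x4, takes a point from camera to world coordinates). Camera axes: x right, y down, z forward; pixel columns grow to the right and rows downward; lengths in m; the calibration is good to about 2 mm. A picture is of the moment at which its call begins. There is no depth.
A pose or a line that the arm cannot do raises arm.Unreachable and nothing moves.
- arm.close_job(): hands the job in; it is judged then, once.
Trained networks look in the newest picture that a camera, given by its name, has taken for a name from the list of things; names that differ only in an ending like _2 or _b are one class to them, and where a whole thing is asked for, a point or a joint stands for the part that bears it (a point fixed in the world has none). Each returns a list of dicts, best first, with "score" (0 to 1); they miss things now and then, are a little off and sometimes report something else, mostly with a low value. They report only what shows in the picture. A call takes as long as a camera call. They do not tell look-alikes from the thing itself.
- arm.search_frame(camera, thing): "location" ([column, row] in pixels, amid what is visible of it).
- arm.cut_out(camera, thing): "mask" (480x640 bool, what is visible of it) and "location" ([column, row] in pixels, amid what is visible of it).
Readings, each from a call of its own:
- arm.read_time_s(): time.
- arm.read_q(): joint angles.
- arm.read_joint_vel(): joint speeds.
- arm.read_effort(): joint torques, N m.
- arm.read_tool_pos(): TCP position.
- arm.read_tool_rot(): TCP orientation.
- arm.read_wrist_force(): force on the tool from outside, world axes, zero at the start.
- arm.read_wrist_torque(): the same for the moment, N m.
- arm.read_opening(): finger opening in m.
- arm.read_grip_force(): force on a finger pad.
Only numpy, scipy, OpenCV 4.12 (cv2) and the standard library are available. Lean on these libraries where they do the work, as an engineer would, in place of code of your own. Each camera call takes 0.05 s, during which the arm holds its last target. There are 200 camera calls.

## Task

The long, shallow steel tray of bolts stands too far back on the garage bench. Hook your fingertips behind its far rim and drag it closer, sliding it along the bench without lifting it, until the whole tray stands on the black rubber mat, roughly square to the mat. Leave the square tin and the cardboard carton where they are, and let go of the tray at the end.

Things in the scene. Friction and masses are not known exactly. Their poses are not given: they have to be found in the camera images.
- tray: Long shallow open steel tray, loose, 0.4-0.85 kg, bolts fixed inside below the rim. Walls 120 (x) x 200 (y) mm, 4 mm thick; rolled rim 8 mm thick, its top 45 mm high, 124 x 204 mm over all. Origin: centre of the underside. x points away from the robot: outer face of the far rim at x = +62 mm. Starts beyond the mat (centres 115-155 mm apart), turned up to 0.15 rad to it; 90 mm of bench is free behind it.
- mat: Black rubber mat set flush in the bench top, fixed: 174 mm along its x by 254 mm along its y, no step at its edges, so things slide onto it freely. Origin: its centre, at bench height. x points away from the robot, y along its long side. It may be turned up to 0.15 rad.
- tin: Small square steel tin with a rolled rim, same make and height as the tray: 114 x 114 x 45 mm, with a few bolts. Loose bystander beside the tray, on its left or right, at least 30 mm from it. Origin: centre of the underside.
- carton: Closed brown cardboard carton, 130 mm (x) x 100 mm (y) x 85 mm high. Loose bystander on the tray's other side, at least 30 mm from it. Origin: centre of the underside.
There are look-alikes about, which are no part of the job. Leave any green or yellow look-alike of the tray alone.

How it is judged:
By the outcome, as a careful person would: the job done as asked, in the order asked, and still so for the second after the job is handed in, with the robot touching nothing.
It also fails if it takes over 32 s, if anything falls off the work surface, if the arm or the gripper's body presses on something with over 40 N, if the wrist force passes 120 N, or if a joint passes its speed limit or range.

## Working session

There is one attempt and no reset: what is moved stays moved. The work goes in short steps, each a Python script; the robot and the scene stay as the last script left them, time stands still between calls to the robot, and variables do not carry over. Pictures are saved under pics/ and viewed, at most 10 in all, crops included, and the job is handed in when it is done.

```bash
mkdir -p pics; ls; cat > h.py <<'E'
import numpy as np, cv2
from rig import arm
def ray(c,uv):
    K=c["K"];d=np.array([c["k1"],0,0,0,0],float)
    p=cv2.undistortPoints(np.array(uv,float).reshape(-1,1,2),K,d).reshape(-1,2)
    r=np.c_[p,np.ones(len(p))]@c["extrinsics"][:3,:3].T
    return c["extrinsics"][:3,3],r
def toz(c,uv,z):
    o,r=ray(c,uv); return (o+r*((z-o[2])/r[:,2])[:,None])[:,:2]
def proj(c,P):
    T=np.linalg.inv(c["extrinsics"]);K=c["K"]
    p=cv2.projectPoints(np.array(P,float).reshape(-1,1,3),cv2.Rodrigues(T[:3,:3])[0],T[:3,3],K,np.array([c["k1"],0,0,0,0],float))[0]
    return p.reshape(-1,2)
def rect(c,mask,z):
    cs=max(cv2.findContours(mask.astype(np.uint8),0,1)[0],key=cv2.contourArea).reshape(-1,2)
    w=toz(c,cs,z).astype(np.float32)*1000
    (cx,cy),(a,b),an=cv2.minAreaRect(w)
    return cx/1000,cy/1000,a,b,an
E
python3 - <<'E'
from h import *
for n in("scene","top"):
    c=arm.capture(n); cv2.imwrite(f"pics/{n}0.png",c["frame"][:,:,::-1])
    print(n,c["extrinsics"][:3].round(3).tolist(),c["K"][0,0],c["k1"])
    for t,z in(("tray",.045),("mat",0),("tin",.045),("carton",.085)):
        for r in arm.cut_out(n,t): print(t,round(r["score"],2),np.round(r["location"]),int(r["mask"].sum()),np.round(rect(c,r["mask"],z),3))
print(arm.read_time_s(),arm.read_tool_rot(),arm.read_opening())
E
```

```text
pics
scene [[0.061, 0.867, -0.494, 1.267], [0.998, -0.05, 0.036, -0.145], [0.006, -0.495, -0.869, 1.271]] 515.469261047496 -0.12489050229749099
tray 0.9 [186. 164.] 2784 [  0.313  -0.483 214.177 153.318  85.928]
tray 0.83 [399. 303.] 3922 [8.00000e-01 9.80000e-02 2.05052e+02 1.37148e+02 8.34610e+01]
tray 0.71 [294. 250.] 3454 [ 6.13000e-01 -1.70000e-01  1.42457e+02  2.03717e+02  1.05240e+01]
tray 0.65 [132. 242.] 3140 [  0.579  -0.61  223.564 126.615  18.524]
tray 0.61 [426. 172.] 2679 [3.86000e-01 2.30000e-01 1.30913e+02 2.32059e+02 5.05830e+01]
mat 0.84 [290. 204.] 3578 [ 4.68000e-01 -1.74000e-01  1.74704e+02  2.54714e+02  3.23900e+00]
tin 0.67 [381. 231.] 1751 [5.89000e-01 7.60000e-02 1.32649e+02 1.18206e+02 6.99100e+00]
carton 0.74 [205. 254.] 2222 [  0.637  -0.403 167.827 105.955   9.753]
top [[0.025, -0.993, 0.119, 0.379], [-1.0, -0.026, -0.006, -0.077], [0.009, -0.118, -0.993, 1.561]] 574.1658881907368 -0.1723882345571545
tray 0.89 [259. 152.] 3431 [7.86000e-01 9.80000e-02 2.07024e+02 1.29990e+02 8.32970e+01]
tray 0.8 [355. 224.] 3455 [ 5.98000e-01 -1.72000e-01  1.25765e+02  2.04187e+02  1.05330e+01]
tray 0.62 [202. 308.] 3678 [  0.369   0.234 131.169 209.878  49.802]
tray 0.59 [467. 345.] 3600 [  0.29   -0.483 212.014 126.481  85.056]
mat 0.67 [356. 278.] 5590 [ 4.63000e-01 -1.75000e-01  1.73332e+02  2.54708e+02  2.92900e+00]
tin 0.73 [260. 230.] 1806 [5.72000e-01 7.90000e-02 1.15786e+02 1.14215e+02 6.75200e+00]
carton 0.83 [446. 219.] 2152 [  0.611  -0.402 135.15  116.961   8.758]
0.5 [ 9.79382919e-01  2.02012617e-01  1.31961808e-05 -3.83512707e-05] 0.09390312977224996
```

View pics/top0.png

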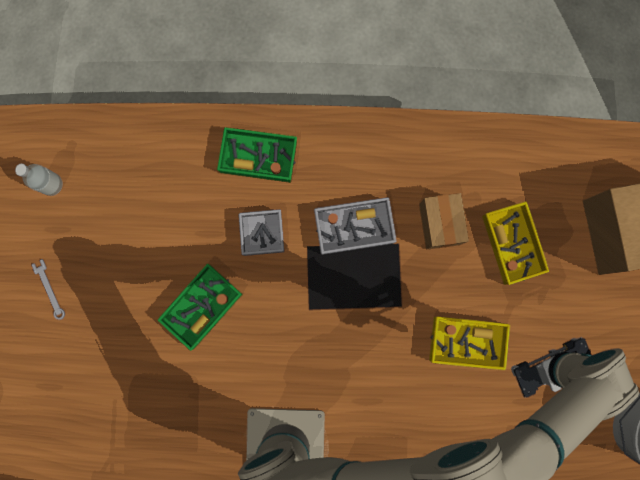

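View pics/scene0.png

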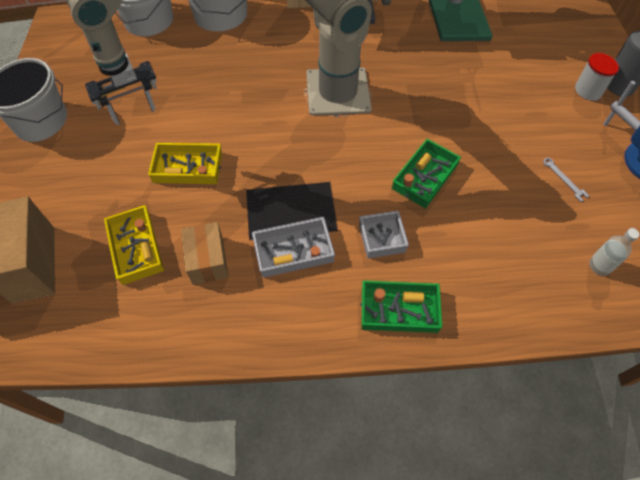

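The top view shows the grey tray at (355,224), the black mat at (356,278), the tin at (260,230) and the carton at (446,219). The other tray detections are the green and yellow look-alikes. I'll hook the open fingers behind the far rim, then drag the tray while turning it toward the mat's yaw.

```bash
cat >> h.py <<'E'
def q(a): return [np.cos(a/2),np.sin(a/2),0,0]
def off(p,a,x,z,y=0):
    return [p[0]+x*np.cos(a)-y*np.sin(a),p[1]+x*np.sin(a)+y*np.cos(a),z]
def see(n="top"):
    c=arm.capture(n); out=[]
    for t,z in(("tray",.045),("tin",.045),("carton",.085)):
        for r in arm.cut_out(n,t):
            if t!="tray" or np.hypot(*(toz(c,r["location"],.03)[0]-[.53,-.172]))<.13: print(t,round(r["score"],2),np.round(rect(c,r["mask"],z),3))
    return c
E
python3 - <<'E'
from h import *
T=np.array([.598,-.172]);a=.184
M=np.array([.466,-.174]);b=.054
arm.move_ptp(off(T,a,.095,.20),q(a)); print(arm.read_tool_pos(),arm.read_time_s())
arm.line_to(off(T,a,.095,.015),max_speed=.12); print(arm.read_wrist_force())
c=see(); cv2.imwrite("pics/top1.png",c["frame"][:,:,::-1][150:330,200:500].repeat(2,0).repeat(2,1))
arm.line_to(off(T,a,.070,.015),max_speed=.05); print(arm.read_wrist_force(),arm.read_tool_pos())
for s in(.25,.5,.75):
    P=T+(M-T)*s;g=a+(b-a)*s
    arm.line_to(off(P,g,.070,.015),q(g),max_speed=.05); print(arm.read_wrist_force())
c=see(); cv2.imwrite("pics/top2.png",c["frame"][:,:,::-1][150:330,200:500].repeat(2,0).repeat(2,1))
print(arm.read_tool_pos(),arm.read_time_s())
E
```

```text
[ 0.69088312 -0.1566157   0.20007737] 2.7167
[-0.73987145 -0.5317294  -0.01199188]
tray 0.81 [  0.607  -0.223 126.04  100.902   9.617]
tin 0.65 [5.74000e-01 7.80000e-02 1.14947e+02 1.14237e+02 5.12800e+00]
carton 0.87 [  0.61   -0.402 140.631 118.717   8.623]
[-0.26462692 -0.87660887  0.4900202 ] [ 0.66654326 -0.15934577  0.01509661]
[ 0.06493517 -0.34102051 -0.15654298]
[-0.39894549  0.95029522  0.98941021]
[-0.02750835  1.02812236 -0.49470896]
tray 0.64 [  0.491  -0.243 112.281  69.075   0.726]
tin 0.85 [5.73000e-01 7.90000e-02 1.16283e+02 1.14475e+02 6.60000e+00]
carton 0.75 [  0.61   -0.4   137.607 115.396   9.463]
carton 0.71 [  0.49   -0.238 106.947  68.584   4.838]
[ 0.56862011 -0.16737698  0.0149036 ] 7.8833
```

View pics/top2.png

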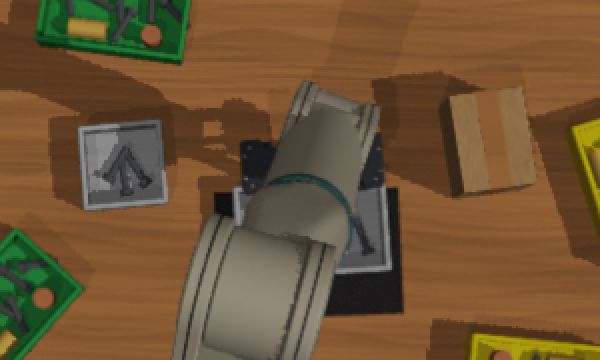

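```bash
python3 - <<'E'
from h import *
c=see("scene"); cv2.imwrite("pics/sc2.png",c["frame"][130:330,150:450,::-1].repeat(2,0).repeat(2,1))
E
```

```text
tray 0.81 [ 0.567 -0.168 32.522 92.157  5.39 ]
tin 0.66 [5.88000e-01 7.50000e-02 1.31251e+02 1.15987e+02 6.13200e+00]
carton 0.76 [  0.638  -0.403 170.721 106.039   9.647]
```

View pics/sc2.png

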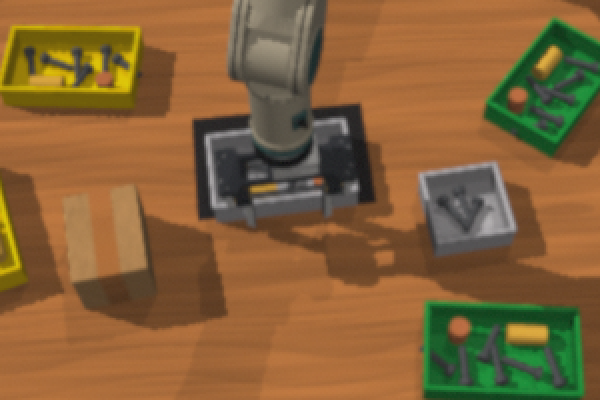

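The crops show both fingers hooked behind the far rim and the tray mostly on the mat. In the scene crop its far edge still overhangs near (285,210). The tin and carton haven't moved, so I'll finish the drag, back off and check.

```bash
python3 - <<'E'
from h import *
M=np.array([.466,-.174]);b=.054
arm.line_to(off(M,b,.070,.015),q(b),max_speed=.05); arm.hold(.2)
print(arm.read_wrist_force(),arm.read_tool_pos())
arm.line_to(off(M,b,.100,.015),max_speed=.05)
arm.line_to(off(M,b,.100,.22),max_speed=.15)
arm.move_ptp([.257,-.55,.23],q(.4))
for n in("top","scene"):
    c=see(n)
    for r in arm.cut_out(n,"mat"): print("mat",r["score"],np.round(rect(c,r["mask"],0),3))
    f=c["frame"][:,:,::-1].copy()
    f=f[170:330,270:450] if n=="top" else f[150:290,210:370]
    cv2.imwrite(f"pics/{n}3.png",cv2.resize(f,None,fx=3,fy=3))
print(arm.read_time_s(),arm.read_wrist_force())
E
```

```text
[ 0.95544499  0.952298   -0.06778795] [ 0.53573937 -0.17013688  0.01487376]
tray 0.64 [ 4.61000e-01 -1.76000e-01  1.25956e+02  2.04464e+02  3.45200e+00]
tin 0.77 [5.71000e-01 7.80000e-02 1.20946e+02 1.16003e+02 4.81000e+00]
carton 0.57 [  0.611  -0.4   137.254 118.137   9.236]
mat 0.58 [ 4.63000e-01 -1.75000e-01  1.78823e+02  2.59316e+02  3.09600e+00]
tray 0.94 [ 4.80000e-01 -1.75000e-01  1.45866e+02  2.03252e+02  2.94600e+00]
tin 0.56 [5.90000e-01 7.50000e-02 1.31943e+02 1.17038e+02 6.15600e+00]
carton 0.74 [  0.638  -0.403 171.073 106.408   9.265]
mat 0.7 [ 4.70000e-01 -1.75000e-01  1.72695e+02  2.53499e+02  3.74800e+00]
mat 0.3 [  0.595  -0.421 184.879 117.762   8.358]
13.6417 [0.21852493 0.95292113 0.74146268]
```

View pics/top3.png

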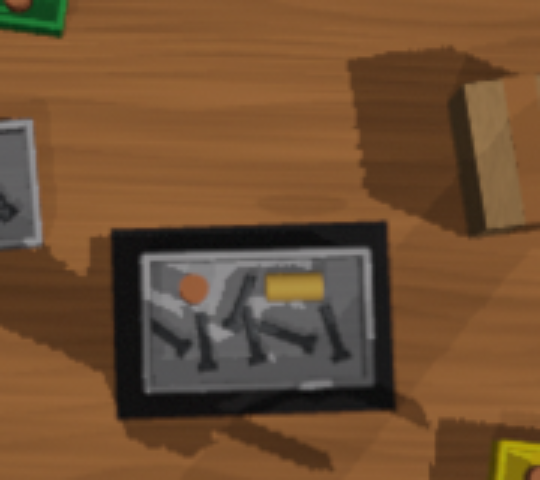

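View pics/scene3.png

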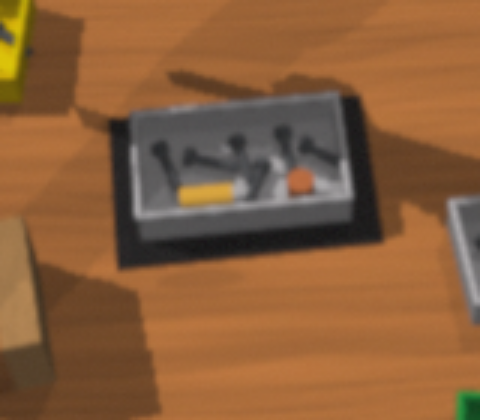

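Both crops show the tray (top crop: columns 140–375, rows 248–392) inside the black mat (112–395, 225–417) with a margin all round and square to it. The robot is clear of everything, and the tin and carton are where they were.

```bash
python3 -c "
from rig import arm
print(arm.close_job())"
```

```text
the job is handed in; nothing more can be done
None
```

The tray is on the mat, within about 5 mm of centre and square to it to within about 1°; I let go, the tin and carton did not move, and the job was handed in at about 14 s of the 32 s allowed.

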